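# Close the sample case and pull up its carrying handle

### The arm

A 6-joint arm with a two-finger parallel gripper is mounted at the origin on the work surface. World frame = base frame: x ahead of the robot, y to its left, z up, the work surface at z = 0. Lengths are in m, angles in rad, forces in N, time in s.
With the tool pointing down it reaches from about 0.325 to 0.9 m from the base axis. Payload 6.1 kg.
Tool frame: the origin (TCP) lies on the centre line of the jaws, within the pads' length; the fingertips stand 25 mm ahead of it and the grasp point (between the pads) lies 6 mm ahead of it; y points along the fingers, z is the direction in which the jaws open and shut, and the axes are right-handed (so a half turn about y gives the same grasp; the last joint's range is limited). The gripper opens to 87 mm and grips with 3 to 60 N. Pads are 19 mm wide; open, the fingers measure 117 mm over their backs; the gripper's body (75 mm by 190 mm) begins 51 mm behind the grasp point.
Start: joints at [-0.126, 0.22, 1.526, -0, 1.395, -0.126], TCP at [0.625, -0, 0.248] pointing down, gripper open.
Joint ranges: [-2.98, 2.98], [-0.91, 2.08], [0.09, 2.57], [-1.24, 4.39], [0.2, 2.65], [-2.68, 2.68]. Speed limits (rad/s): [2.57, 2.57, 3.01, 3.14, 3.14, 3.14].

### API

Orientations are given as a 3x3 rotation matrix whose columns are the frame's x, y, z axes.
In Python, from station import ctrl, get_image, camera_params, workorder gives the robot as it stands. The module is installed in compiled form; this text tells all that it offers.
- The arm moves only by the shell command python3 -m handwheel 'ROWS' [FORCE]. ROWS is JSON, a list of rows, each an object of numbers: "grip": the opening, from -1 (shut) to 1 (fully open), so that 0 is half open; "x", "y", "z": the shift along the tool's x, y, z in cm; "roll": the turn about the tool's y in degrees. A call has 1 to 12 rows; each row is the pose to reach, as a shift and turn from the pose commanded when the call began, along the tool's axes at that moment; what a row does not reach only later rows make up. A row lasts 1/12 s, in which the tool goes at most 41.7 mm and 7.16 degrees, less where a joint would pass 70% of its speed; a pose out of reach is approached as far as the arm can. A call with a gripper value outside its range is refused whole. The fingers move at their own pace and stop on an object; FORCE is the grip in N (left out, the last holds). Time passes only in rows, so rows that repeat a pose let the fingers close. It gives the time, the measured TCP pose, the force and the opening at its end, in the units of the state.
- ctrl.get_obs(): the state, without advancing time (a new reading comes with each control period).
- get_image(name): name is "scene" or "side" or "wrist"; returns the picture (384x512x3 uint8, red, green, blue); there is no depth.
- camera_params(name): a dict with "camera_matrix" (3x3 intrinsics, pixels), "R" (3x3) and "t" (3): a world point X has camera coordinates R X + t. Camera axes: x right, y down, z forward; pixel columns grow to the right and rows downward; lengths in m; the calibration is good to about 2 mm. A picture is of the moment at which its call begins: read the wrist's pose just before it. camera_params takes no time and is no camera call; for the wrist camera it gives the pose at the moment of the call.
- workorder.sign_off(): hands the job in, once; it reports no verdict.
The state is a dict: "clock": time; "q": joint angles; "qd": joint speeds; "tau": joint torques, N m; "tcp_pos": TCP position; "ee_rot": TCP orientation; "ft_force": force on the tool from outside, world axes, zero at the start; "moment": the same for the moment, N m; "grip_width": opening from 0.0 (shut) to 1.0 (fully open).
Only numpy, scipy, OpenCV 4.12 (cv2) and the standard library are available. Lean on these libraries where they do the work, as an engineer would, in place of code of your own. Each camera call takes 0.05 s, during which the arm holds its last target. There are 200 camera calls.

### The job

The blue sample case is loaded: shut its lid completely. Then squeeze in the red release button on the side of the black telescoping handle and, with it squeezed, pull the handle straight up past its first stop to the second stop (fully extended); finish while still gripping the handle there, ready for carrying, because it drops back if let go. Leave the bowl, the bottle and the carton standing where they are.

Things in the scene. Friction and masses are not known exactly. Their poses are not given: they have to be found in the camera images.
- case: Blue open-topped sample case with aluminium corners, fixed to the bench (it cannot slide or lift): 200 mm along its x, 260 mm along its y, 120 mm high, walls 6 mm. Origin: centre of its underside, on the bench. Its yaw is between -0.45 and 0.45 rad. The lid is hinged on its +x rim. A black housing for the telescoping handle, 130 mm (x) by 42 mm (y) by 120 mm high, stands against its +y end, centred at y = +152 mm.
- lid (a joint): Lid angle in rad: 0 shut flat on the rim, growing as it opens upward (starts 0.5 to 1.0: it leans over the case with its outer face looking up and to +x of the case). Stiff hinge that stays where it is left; 1 to 3 N at the free edge moves it shut.
- lid_hinge (a point): On the hinge line, middle of the case's +x top rim, 120 mm above the bench; the hinge runs along the case's y. Its axes turn with the lid: the lid is a plate 200 mm long (its -x, towards the free edge), 260 mm wide and 8 mm thick (z 0 to 8 mm, +z is the outer face). Push it anywhere on the outer face.
- lid_handle (a point): Top of a small black knob on the lid's outer face: 30 mm from the free edge, midway in y, standing 35 mm off the face.
- pull_handle (a joint): How far the telescoping handle is pulled straight up, in m: 0 stowed (start), first stop at 0.060, second stop at 0.120 (end of travel). A catch blocks it at 0 and again at the first stop while the button is out; keep the button in and it slides past freely. A spring and its weight draw it back down with about 5 to 7 N: let go, it drops until the catch lands on the next step below, at about 0.031 or 0.091, or home; squeezing the button frees it again.
- grip: Black horizontal grip bar of the telescoping handle, on two 12 mm aluminium tubes at x = +-45 mm. 120 mm long (its x, parallel to the case's x), 22 mm thick (y), 26 mm high. Origin: centre of the bar; stowed it is at y = +152 mm and 175 mm height in the case's frame, 55 mm above the housing's top. Between the tubes the space below the bar is free. Moves with the handle.
- release (a joint): Red button's travel in m: 0 out, 0.010 fully in (flush with the bar). It moves in towards -y of the case. Sprung, 2.5 N to start and 8 N fully in; the catch is free beyond 0.005. It springs out when not squeezed.
- release_face (a point): Middle of the outer face of the red button on the +y side of the grip bar: 70 mm long (x), 18 mm high, standing 10 mm out of the bar when out (bar and button together 32 mm thick out, 22 mm in). A grip that closes along y of the case around bar and button, from above, squeezes it in.
- bowl: Bystander: steel bowl, 170 mm across, 80 mm high, origin under its centre. Leave it.
- bottle: Bystander: yellow bottle, 72 mm across, 170 mm tall, origin under its centre. Leave it.
- carton: Bystander: cardboard carton 80 x 120 x 70 mm high, origin under its centre. Leave it.

How it is judged:
On the way, in this order (a step that is already met when the one before it is completed fails the run):
1. the lid is shut (within 0.05 rad), the handle still stowed (value of joint lid below 0.05 rad and value of joint pull_handle below 0.015 m), for 0.2 s.
2. the red button is squeezed in by at least 5 mm before the handle rises (value of joint release above 0.005 m and value of joint pull_handle below 0.03 m), for 0.04 s.
3. the handle is pulled up to its second stop (within 7 mm) (value of joint pull_handle above 0.113 m), for 0.2 s.
At the end, for the whole second after the job is handed in: The lid is shut (within 0.05 rad), the handle is within 7 mm of its second stop and the gripper still grips its bar (over 3 N) through the last second; bowl, bottle and carton within 30 mm of where they stood, the bottle upright (value of joint pull_handle above 0.113 m and contact force between the fingers and grip above 3 N and value of joint lid below 0.05 rad and distance of each of bowl, bottle, carton from where it was at the start of the episode below 0.03 m and angle between bottle's own z axis and vertical below 0.2 rad); the arm keeps its last pose, push and grip.
It fails at once if the bowl, the bottle or the carton is pushed over 30 mm away or the bottle tipped (distance of any of bowl, bottle, carton from where it was at the start of the episode above 0.03 m or angle between bottle's own z axis and vertical above 0.4 rad).
It also fails if it takes over 45 s, if anything falls off the work surface, if the arm or the gripper's body presses on something with over 40 N, if the wrist force passes 120 N, or if a joint passes its speed limit or range.

## Working session

There is one attempt and no reset: what is moved stays moved. The work goes in short steps, Python scripts to look and compute and a shell command to move; the robot and the scene stay as the last step left them, time stands still between calls to the robot, and variables do not carry over. Pictures are saved under pics/ and viewed, about 8 in all and at most 12, crops included, and the job is handed in when it is done.

```bash
mkdir -p pics; python3 - <<'E'
from station import ctrl,get_image,camera_params
import cv2,numpy as np
o=ctrl.get_obs();print({k:np.round(v,3).tolist() for k,v in o.items()})
a=[get_image(n) for n in("scene","side")]
for n,i in zip(("scene","side"),a):
    cv2.imwrite(f"pics/{n}0.png",i[:,:,::-1]);p=camera_params(n);print(n,{k:np.round(v,4).tolist() for k,v in p.items()})
E
```

```text
{'clock': 0.0, 'q': [-0.126, 0.221, 1.528, 0.0, 1.395, -0.126], 'qd': [0.001, -0.001, 0.002, -0.0, -0.002, 0.0], 'tau': [-0.0, -49.461, -38.738, 0.07, 0.057, -0.0], 'tcp_pos': [0.624, 0.0, 0.246], 'ee_rot': [[-0.0, -0.002, 1.0], [-1.0, 0.0, -0.0], [-0.0, -1.0, -0.002]], 'ft_force': [0.172, -0.03, -0.895], 'moment': [0.033, -0.023, -0.034], 'grip_width': 0.999}
scene {'camera_matrix': [[410.5723, 0.0, 255.4976], [0.0, 410.5723, 188.2297], [0.0, 0.0, 1.0]], 'R': [[-0.3867, 0.9222, 0.0067], [0.5507, 0.2368, -0.8004], [-0.7397, -0.3059, -0.5994]], 't': [0.2025, -0.209, 1.9546]}
side {'camera_matrix': [[365.2137, 0.0, 257.1008], [0.0, 365.2137, 185.4623], [0.0, 0.0, 1.0]], 'R': [[0.9597, -0.2801, 0.0239], [-0.1271, -0.508, -0.8519], [0.2508, 0.8145, -0.5231]], 't': [-0.5701, 0.1842, 1.204]}
```

View pics/scene0.png

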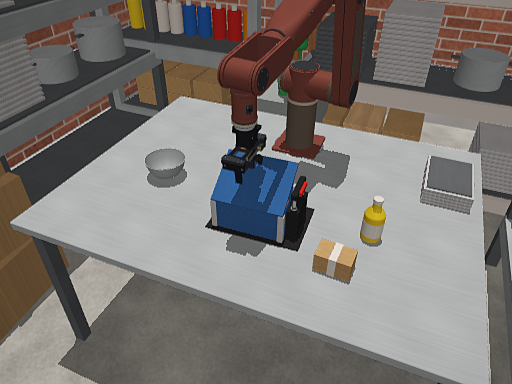

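View pics/side0.png

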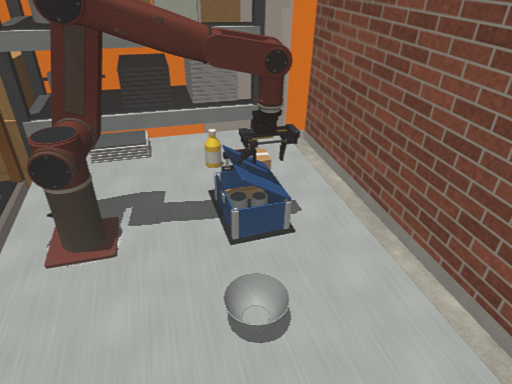

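```bash
python3 - <<'E'
import cv2,numpy as np
a=cv2.imread("pics/scene0.png")[130:260,195:325];b=cv2.imread("pics/side0.png")[130:250,190:310]
a=cv2.resize(a,(400,400),interpolation=2);b=cv2.resize(b,(400,400),interpolation=2)
cv2.imwrite("pics/z0.png",np.hstack([a,b]))
E
```

```text
(no output)
```

View pics/z0.png

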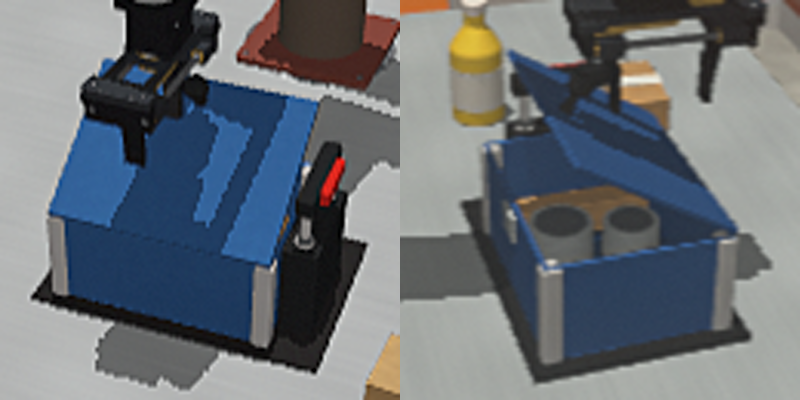

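```bash
cat > h.py <<'E'
from station import ctrl,get_image,camera_params
import cv2,numpy as np
def ray(p,uv):
    K,R,t=[np.array(p[k]) for k in("camera_matrix","R","t")]
    return -R.T@t, R.T@np.linalg.inv(K)@[uv[0],uv[1],1]
def plane(p,uv,z):
    c,d=ray(p,uv);return c+d*(z-c[2])/d[2]
def tri(p,u,q,v):
    P=[np.array(x["camera_matrix"])@np.c_[np.array(x["R"]),np.array(x["t"]).reshape(3)] for x in(p,q)]
    X=cv2.triangulatePoints(P[0],P[1],np.array(u,float),np.array(v,float)).ravel();return X[:3]/X[3]
E
python3 - <<'E'
from h import *
s,d=camera_params("scene"),camera_params("side")
np.set_printoptions(precision=4,suppress=True)
print("hinge -y",plane(s,(211.2,199.9),.124),plane(d,(290.5,199.6),.122))
print("hinge +y",plane(s,(283.4,216.1),.124))
print("-x-y",plane(d,(234.4,208.6),.12),"-x+y",plane(d,(217,173.5),.12))
print("lid free +y",tri(s,(299,162.5),d,(223,145.6)))
im=cv2.imread("pics/scene0.png").astype(int)
m=((im[...,2]>170)&(im[...,1]<80)&(im[...,0]<80)).astype(np.uint8);m[:160]=0;m[:,:290]=0;m[210:]=0
n,l,st,c=cv2.connectedComponentsWithStats(m);i=1+st[1:,4].argmax();print(st[i],c[i],"red",plane(s,c[i],.175))
E
```

```text
hinge -y [ 0.6764 -0.1019  0.124 ] [ 0.6772 -0.1047  0.122 ]
hinge +y [0.659 0.155 0.124]
-x-y [ 0.4839 -0.1063  0.12  ] -x+y [0.473  0.1312 0.12  ]
lid free +y [0.4978 0.1457 0.2301]
[300 182   7  12  36] [302.6944 187.4167] red [0.5503 0.1828 0.175 ]
```

```bash
python3 -m handwheel '[{"grip":-1,"y":-3},{"grip":-1,"y":-6},{"grip":-1,"y":-6,"x":2,"z":-3},{"grip":-1,"y":-6,"x":4,"z":-6},{"grip":-1,"y":-6,"x":4,"z":-9},{"grip":-1,"y":-6,"x":4,"z":-10.7},{"grip":-1,"y":-6,"x":4,"z":-10.7},{"grip":-1,"y":-6,"x":4,"z":-10.7},{"grip":-1,"y":-6,"x":4,"z":-10.7}]' 20
```

```text
schema error: expected keys grip, x, y, z, roll
```

```bash
python3 -m handwheel '[{"grip":-1,"y":2},{"grip":-1,"y":4},{"grip":-1,"y":6},{"grip":-1,"y":8},{"grip":-1,"y":10},{"grip":-1,"y":11.5},{"grip":-1,"y":13},{"grip":-1,"y":14},{"grip":-1,"y":14}]'
```

```text
schema error: expected keys grip, x, y, z, roll
```

```bash
python3 -m handwheel '[{"grip":-1,"x":0,"y":-3,"z":0,"roll":0},{"grip":-1,"x":0,"y":-6,"z":0,"roll":0},{"grip":-1,"x":2,"y":-6,"z":-3,"roll":0},{"grip":-1,"x":4,"y":-6,"z":-6,"roll":0},{"grip":-1,"x":4,"y":-6,"z":-9,"roll":0},{"grip":-1,"x":4,"y":-6,"z":-10.7,"roll":0},{"grip":-1,"x":4,"y":-6,"z":-10.7,"roll":0},{"grip":-1,"x":4,"y":-6,"z":-10.7,"roll":0},{"grip":-1,"x":4,"y":-6,"z":-10.7,"roll":0}]' 20
```

```text
clock: 0.85
tcp_pos: [0.5185, -0.04, 0.3076]
ee_rot: [[-0.0, 0.001, 1.0], [-1.0, 0.0, -0.0], [-0.0, -1.0, 0.001]]
ft_force: [0.5, 0.7, -0.2]
grip_width: 0.407
```

```bash
python3 -m handwheel '[{"grip":-1,"x":0,"y":1,"z":0,"roll":0},{"grip":-1,"x":0,"y":2,"z":0,"roll":0},{"grip":-1,"x":0,"y":3.5,"z":0,"roll":0},{"grip":-1,"x":0,"y":5,"z":0,"roll":0},{"grip":-1,"x":0,"y":6.5,"z":0,"roll":0},{"grip":-1,"x":0,"y":8,"z":0,"roll":0},{"grip":-1,"x":0,"y":9.5,"z":0,"roll":0},{"grip":-1,"x":0,"y":11,"z":0,"roll":0},{"grip":-1,"x":0,"y":12.5,"z":0,"roll":0},{"grip":-1,"x":0,"y":13.5,"z":0,"roll":0},{"grip":-1,"x":0,"y":14,"z":0,"roll":0},{"grip":-1,"x":0,"y":14,"z":0,"roll":0}]'
```

```text
clock: 1.85
tcp_pos: [0.517, -0.0397, 0.1654]
ee_rot: [[0.0, -0.003, 1.0], [-1.0, 0.001, 0.0], [-0.001, -1.0, -0.003]]
ft_force: [-0.1, 0.4, 0.4]
grip_width: 0.001
```

```bash
python3 -m handwheel '[{"grip":-1,"x":0,"y":0.4,"z":0,"roll":0},{"grip":-1,"x":0,"y":0.8,"z":0,"roll":0},{"grip":-1,"x":0,"y":1.1,"z":0,"roll":0},{"grip":-1,"x":0,"y":1.1,"z":0,"roll":0}]'; python3 -m handwheel '[{"grip":-1,"x":0,"y":0.2,"z":0,"roll":0},{"grip":-1,"x":0,"y":0.2,"z":0,"roll":0}]'
```

```text
clock: 2.18
tcp_pos: [0.518, -0.04, 0.1563]
ee_rot: [[-0.0, 0.0, 1.0], [-1.0, -0.0, -0.0], [0.0, -1.0, 0.0]]
ft_force: [-0.1, 0.2, -0.7]
grip_width: 0.008
clock: 2.35
tcp_pos: [0.5181, -0.04, 0.1546]
ee_rot: [[-0.0, 0.0, 1.0], [-1.0, -0.0, -0.0], [0.0, -1.0, 0.0]]
ft_force: [-0.3, 0.2, 0.1]
grip_width: 0.006
```

```bash
for i in 1 2; do python3 -m handwheel '[{"grip":-1,"x":0,"y":0.2,"z":0,"roll":0},{"grip":-1,"x":0,"y":0.2,"z":0,"roll":0}]' | grep -E "pos|force"; done
python3 - <<'E'
from h import *
a=get_image("scene")[130:260,195:325];b=get_image("side")[130:250,190:310]
cv2.imwrite("pics/z1.png",np.hstack([cv2.resize(x,(400,400)) for x in(a,b)])[:,:,::-1])
E
```

```text
tcp_pos: [0.5184, -0.0401, 0.1538]
ft_force: [-3.7, 0.5, 9.1]
tcp_pos: [0.5184, -0.0401, 0.1537]
ft_force: [-9.7, 2.1, 21.4]
```

View pics/z1.png

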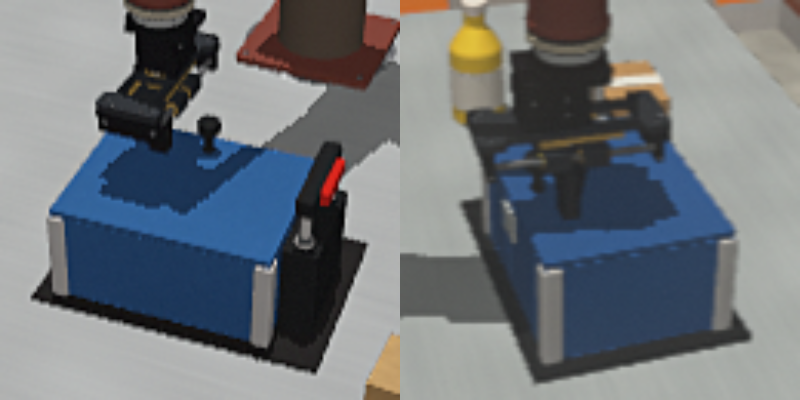

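```bash
python3 -m handwheel '[{"grip":-1,"x":0,"y":-2,"z":0,"roll":0},{"grip":0,"x":0,"y":-6,"z":0,"roll":-7},{"grip":1,"x":0,"y":-10,"z":0,"roll":-14},{"grip":1,"x":0,"y":-14,"z":0,"roll":-21},{"grip":1,"x":-2,"y":-17,"z":1,"roll":-28},{"grip":1,"x":-5,"y":-18,"z":2,"roll":-35},{"grip":1,"x":-8,"y":-18,"z":3,"roll":-42},{"grip":1,"x":-11,"y":-18,"z":4,"roll":-49},{"grip":1,"x":-14,"y":-18,"z":4.5,"roll":-56},{"grip":1,"x":-17,"y":-18,"z":4.5,"roll":-63},{"grip":1,"x":-19,"y":-18,"z":4.5,"roll":-70},{"grip":1,"x":-21.2,"y":-18,"z":4.5,"roll":-77}]'
python3 -m handwheel '[{"grip":1,"x":0,"y":0,"z":0,"roll":-7},{"grip":1,"x":0,"y":0,"z":0,"roll":-14},{"grip":1,"x":0,"y":0,"z":0,"roll":-16},{"grip":1,"x":0,"y":0,"z":0,"roll":-16},{"grip":1,"x":0,"y":0,"z":0,"roll":-16},{"grip":1,"x":0,"y":0,"z":0,"roll":-16}]'
python3 - <<'E'
from h import *
cv2.imwrite("pics/w0.png",get_image("wrist")[:,:,::-1]);cv2.imwrite("pics/s0b.png",get_image("scene")[:,:,::-1])
print(camera_params("wrist"))
E
```

```text
clock: 3.78
tcp_pos: [0.5629, 0.1734, 0.3304]
ee_rot: [[0.976, -0.0, 0.218], [-0.218, -0.0, 0.976], [-0.0, -1.0, -0.0]]
ft_force: [0.1, 0.2, 0.3]
grip_width: 0.758
clock: 4.28
tcp_pos: [0.563, 0.1719, 0.3305]
ee_rot: [[0.999, 0.0, -0.051], [0.051, 0.0, 0.999], [0.0, -1.0, 0.0]]
ft_force: [-0.3, 0.9, -0.8]
grip_width: 0.993
{'camera_matrix': array([[304.56121447,   0.        , 261.95741817],
       [  0.        , 304.56121447, 194.85569139],
       [  0.        ,   0.        ,   1.        ]]), 'R': array([[-5.16705528e-02,  9.98663884e-01, -7.75548356e-04],
       [ 9.52264416e-01,  4.95037931e-02,  3.01233891e-01],
       [ 3.00869800e-01,  1.48263946e-02, -9.53549968e-01]]), 't': array([-0.14285464, -0.60619802,  0.29867264])}
```

View pics/w0.png

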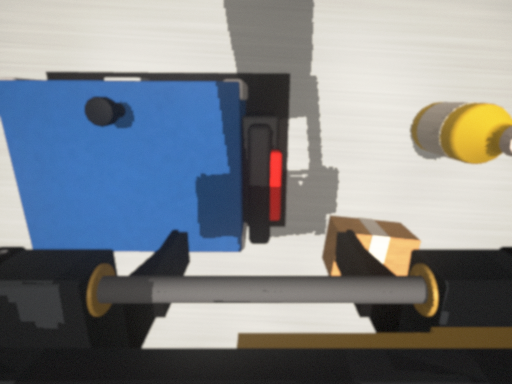

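```bash
python3 - <<'E'
from h import *
np.set_printoptions(precision=4,suppress=True)
p=camera_params("wrist");im=cv2.imread("pics/w0.png").astype(int)
m=((im[...,2]>140)&(im[...,1]<70)&(im[...,0]<70)).astype(np.uint8)
c=max(cv2.findContours(m,0,2)[0],key=cv2.contourArea)
print(cv2.minAreaRect(c),cv2.boundingRect(c))
r=plane(p,cv2.minAreaRect(c)[0],.183);print("red centre",r)
for uv in((260,125),(259,242),(248,185),(271,185)):print(uv,plane(p,uv,.188))
for uv in((241,82),(241,249)):print("lid+y",plane(p,uv,.128))
for uv in((415,130),(340,230)):print("bottle/carton",plane(p,uv,.07))
E
```

```text
((274.7933349609375, 184.99288940429688), (11.717174530029297, 68.1663818359375), 1.9749339818954468) (269, 151, 13, 69)
red centre [0.5591 0.1846 0.183 ]
(260, 125) [0.5026 0.1674 0.188 ]
(259, 242) [0.6182 0.1722 0.188 ]
(248, 185) [0.559  0.1588 0.188 ]
(271, 185) [0.5579 0.1807 0.188 ]
lid+y [0.4646 0.1452 0.128 ]
lid+y [0.6586 0.1512 0.128 ]
bottle/carton [0.5082 0.3657 0.07  ]
bottle/carton [0.6519 0.2878 0.07  ]
```

```bash
python3 -m handwheel '[{"grip":1,"x":-0.4,"y":2,"z":0.2,"roll":0.8},{"grip":1,"x":-0.4,"y":5,"z":0.2,"roll":0.8},{"grip":1,"x":-0.4,"y":8,"z":0.2,"roll":0.8},{"grip":1,"x":-0.4,"y":11,"z":0.2,"roll":0.8},{"grip":1,"x":-0.4,"y":13.5,"z":0.2,"roll":0.8},{"grip":1,"x":-0.4,"y":15,"z":0.2,"roll":0.8},{"grip":1,"x":-0.4,"y":15,"z":0.2,"roll":0.8},{"grip":1,"x":-0.4,"y":15,"z":0.2,"roll":0.8}]'
python3 - <<'E'
from h import *
cv2.imwrite("pics/w1.png",get_image("wrist")[:,:,::-1])
E
```

```text
clock: 5.05
tcp_pos: [0.5584, 0.1736, 0.1799]
ee_rot: [[0.999, -0.002, -0.038], [0.038, -0.0, 0.999], [-0.002, -1.0, -0.0]]
ft_force: [0.8, -0.2, 0.4]
grip_width: 0.998
```

View pics/w1.png

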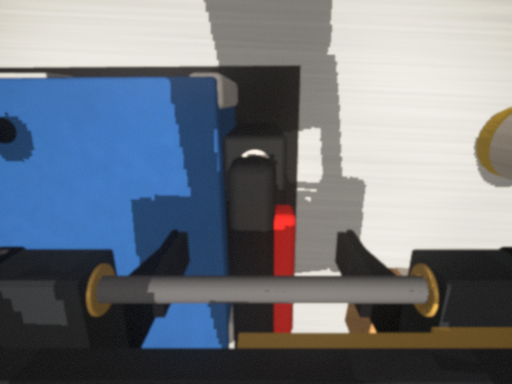

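The bar and red button (columns 230–294) lie centred between the open fingers (about 262), so I can close.

```bash
python3 -m handwheel '[{"grip":-1,"x":0,"y":0,"z":0,"roll":0},{"grip":-1,"x":0,"y":0,"z":0,"roll":0},{"grip":-1,"x":0,"y":0,"z":0,"roll":0},{"grip":-1,"x":0,"y":0,"z":0,"roll":0},{"grip":-1,"x":0,"y":0,"z":0,"roll":0},{"grip":-1,"x":0,"y":0,"z":0,"roll":0},{"grip":-1,"x":0,"y":0,"z":0,"roll":0},{"grip":-1,"x":0,"y":0,"z":0,"roll":0},{"grip":-1,"x":0,"y":0,"z":0,"roll":0},{"grip":-1,"x":0,"y":0,"z":0,"roll":0},{"grip":-1,"x":0,"y":0,"z":0,"roll":0},{"grip":-1,"x":0,"y":0,"z":0,"roll":0}]' 45
```

```text
clock: 6.1
tcp_pos: [0.5591, 0.1692, 0.1804]
ee_rot: [[0.999, -0.001, -0.038], [0.038, -0.009, 0.999], [-0.001, -1.0, -0.009]]
ft_force: [-1.5, -17.0, 1.9]
grip_width: 0.249
```

Opening is 21.7 mm, so the button is fully in. I'll relieve the sideways load, then lift.

```bash
python3 -m handwheel '[{"grip":-1,"x":0,"y":0,"z":-0.2,"roll":0},{"grip":-1,"x":0,"y":0,"z":-0.4,"roll":0},{"grip":-1,"x":0,"y":-0.5,"z":-0.4,"roll":0},{"grip":-1,"x":0,"y":-1.2,"z":-0.4,"roll":0},{"grip":-1,"x":0,"y":-2,"z":-0.4,"roll":0},{"grip":-1,"x":0,"y":-3,"z":-0.4,"roll":0},{"grip":-1,"x":0,"y":-4,"z":-0.4,"roll":0},{"grip":-1,"x":0,"y":-4,"z":-0.4,"roll":0}]'
```

```text
clock: 6.77
tcp_pos: [0.559, 0.169, 0.2218]
ee_rot: [[0.999, -0.0, -0.039], [0.039, -0.002, 0.999], [-0.0, -1.0, -0.002]]
ft_force: [1.5, -4.4, -6.1]
grip_width: 0.246
```

```bash
python3 -m handwheel '[{"grip":-1,"x":0,"y":-1,"z":0,"roll":0},{"grip":-1,"x":0,"y":-2,"z":0,"roll":0},{"grip":-1,"x":0,"y":-3,"z":0,"roll":0},{"grip":-1,"x":0,"y":-4,"z":0,"roll":0},{"grip":-1,"x":0,"y":-5,"z":0,"roll":0},{"grip":-1,"x":0,"y":-6,"z":0,"roll":0},{"grip":-1,"x":0,"y":-7,"z":0,"roll":0},{"grip":-1,"x":0,"y":-7.6,"z":0,"roll":0},{"grip":-1,"x":0,"y":-7.6,"z":0,"roll":0},{"grip":-1,"x":0,"y":-7.6,"z":0,"roll":0}]'; python3 -m handwheel '[{"grip":-1,"x":0,"y":-0.3,"z":0,"roll":0},{"grip":-1,"x":0,"y":-0.3,"z":0,"roll":0}]'
```

```text
clock: 7.6
tcp_pos: [0.559, 0.169, 0.2959]
ee_rot: [[0.999, -0.001, -0.038], [0.038, -0.002, 0.999], [-0.001, -1.0, -0.002]]
ft_force: [3.7, -3.1, -6.7]
grip_width: 0.249
clock: 7.77
tcp_pos: [0.559, 0.169, 0.2988]
ee_rot: [[0.999, -0.001, -0.038], [0.038, -0.002, 0.999], [-0.001, -1.0, -0.002]]
ft_force: [2.5, -4.9, -7.6]
grip_width: 0.248
```

```bash
python3 -m handwheel '[{"grip":-1,"x":0,"y":-0.2,"z":0,"roll":0},{"grip":-1,"x":0,"y":-0.3,"z":0,"roll":0},{"grip":-1,"x":0,"y":-0.3,"z":0,"roll":0},{"grip":-1,"x":0,"y":-0.3,"z":0,"roll":0},{"grip":-1,"x":0,"y":-0.3,"z":0,"roll":0}]'
python3 - <<'E'
from h import *
a=get_image("scene")[100:300,150:400];b=get_image("side")[80:330,180:310]
cv2.imwrite("pics/z2.png",np.hstack([cv2.resize(a,(500,400)),cv2.resize(b,(208,400))])[:,:,::-1])
E
```

```text
clock: 8.18
tcp_pos: [0.559, 0.169, 0.3005]
ee_rot: [[0.999, -0.002, -0.038], [0.038, -0.002, 0.999], [-0.002, -1.0, -0.002]]
ft_force: [4.5, -4.6, -10.7]
grip_width: 0.25
```

View pics/z2.png

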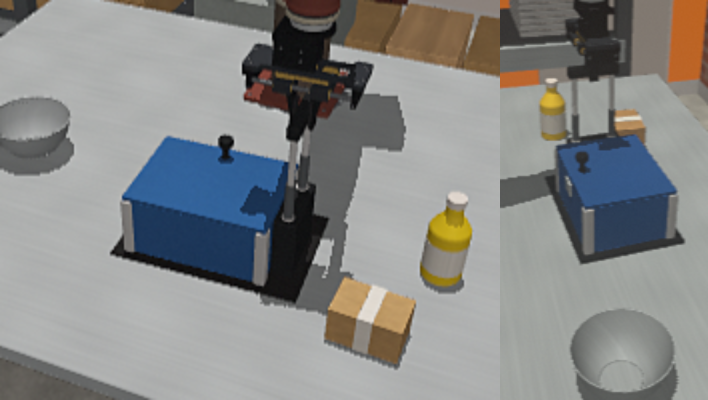

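The handle is extended with both tubes showing, the lid is flat, and the bowl, bottle and carton are standing. TCP rise is 120 mm and the force is climbing, so it is against the stop.

```bash
python3 -c "
from station import ctrl,workorder
print(workorder.sign_off());o=ctrl.get_obs();print(o['clock'],o['tcp_pos'],o['ft_force'],o['grip_width'])"
```

```text
the job is handed in; nothing more can be done
None
the job is handed in; nothing more can be done
```

The lid is shut, the handle is at its second stop, and the job is handed in with the gripper still holding the bar, at about 8.3 s of the 45 s allowed.

- **Lid:** I pushed it down with the closed fingertips until the force rose to 21 N at rim height. The pictures then and at the end show it flat.
- **Button and handle:** I gripped the bar and button from above with 45 N. The jaws closed to about 22 mm, which means the button was fully in before the handle rose. The handle then lifted 120 mm, and the downward force rose from about 7 to 11 N, which fits the second stop.
- **Grip centring:** I closed about 4 mm off centre, which put 17 N of side load on the wrist. I took most of that out before lifting.
- **Bystanders:** the bowl, bottle and carton stand upright where they were in the last pictures. I judged this by eye and did not measure it.

No check failed or disagreed. The reading I tried to take after handing in was refused, so the last second was not checked.

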